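Put the washed extruder parts away

TASK

The washed parts of the pasta extruder lie mixed on the counter: put them away where each kind belongs. Set the two bronze dies flat in the beechwood tray and the two dark plastic discs flat in the grey plastic caddy, one to each bay, and lay the tablespoon lengthways in the steel cutlery tray, bowl upwards. Set things down rather than dropping them, and leave the blue salt pot and the red timer standing where they are.

Things in the scene. Friction and masses are not known exactly. Their poses are not given: they have to be found in the camera images.
- die_round_mid (a point): A round bronze-coloured aluminium pasta die, 52 mm across, 24 mm tall, about 0.1 kg, loose on the counter, holed face up; its foot, the lowest 5 mm, is 44 mm across, above that the side is plain and upright; nineteen small round holes in its top. The point is its centre, half-way up (12 mm above its underside); z is its axis, up; its turn about z does not matter.
- die_slot_mid (a point): A round bronze-coloured aluminium pasta die, 52 mm across, 24 mm tall, about 0.1 kg, loose on the counter, holed face up; its foot, the lowest 5 mm, is 44 mm across, above that the side is plain and upright; five long parallel slots in its top. The point is its centre, half-way up (12 mm above its underside); z is its axis, up; its turn about z does not matter.
- disc_ring_mid (a point): A round dark slate-grey plastic pasta disc, 52 mm across, 22 mm tall, about 35 g, loose on the counter, holed face up; its foot, the lowest 5 mm, is 44 mm across, above that the side is plain and upright; a ring of five round holes, each with a pin in it, in its top. The point is its centre, half-way up (11 mm above its underside); z is its axis, up; its turn about z does not matter.
- disc_cross_mid (a point): A round dark slate-grey plastic pasta disc, 52 mm across, 22 mm tall, about 35 g, loose on the counter, holed face up; its foot, the lowest 5 mm, is 44 mm across, above that the side is plain and upright; a cross-shaped slit in its top. The point is its centre, half-way up (11 mm above its underside); z is its axis, up; its turn about z does not matter.
- spoon_mid (a point): A steel tablespoon, 175 mm long, about 60 g, lying loose, its oval bowl (60 by 41 mm) upwards, its handle arched clear of the counter. The point is in the middle of its length, near its centre of mass, on the handle, half-way through it and 14.5 mm above the surface the spoon lies on; the handle there is 10 mm wide, 5 mm thick. x points along the spoon to the bowl, z is up.
- die_tray: The small shallow beechwood tray for the bronze dies, fixed, 100 mm (x) by 180 mm (y, the long way), rim 14 mm above the counter. A middle wall as high as the rim parts it into two bays, each 90 mm (x) by 82.5 mm (y) inside, centred 44 mm either side of the middle along y, each with a round outline for one bronze die; floor 5 mm above the counter. Origin: centre of the underside, on the counter; z is up.
- disc_caddy: The shallow slate-grey plastic caddy for the plastic discs, fixed, 100 mm (x) by 180 mm (y, the long way), rim 12 mm above the counter. A middle wall as high as the rim parts it into two bays, each 92 mm (x) by 84 mm (y) inside, centred 44 mm either side of the middle along y, each with a round outline for one plastic disc; floor 4 mm above the counter. Origin: centre of the underside, on the counter; z is up.
- spoon_tray: The shallow stainless-steel cutlery tray, without bays, fixed to the counter, 120 mm (its x) by 210 mm (its y, the long way) outside, walls 3 mm thick, the rim 14 mm and the floor 3 mm above the counter. The origin is at the centre of the underside, on the counter; z is up.
- salt: A small lidded blue ceramic salt pot, 44 mm across, 45 mm tall, standing loose between two of the trays; to be left alone. The origin is at the centre of its underside.
- timer: A small round red kitchen timer with a white pointer on top, 44 mm across, 40 mm tall, standing loose in the other gap between the trays; to be left alone. The origin is at the centre of its underside.
There are look-alikes about, which are no part of the job. What is shaped like the part that bears die_slot_mid but purple is not meant.

How it is judged:
At the end, for the whole second after the job is handed in: Both dies flat (0.09 rad) on the beech tray floor, both discs in the caddy (height within 4 mm, centre within 24 mm across and 64 mm along: one in each bay); spoon in the steel tray, bowl up, level (0.06 rad), middle within 45 mm across and 18 mm along, 0.5 rad of lengthways. All at rest (x of die_round_mid in the frame of die_tray between -0.024 and 0.024 m and y of die_round_mid in the frame of die_tray between -0.064 and 0.064 m and z of die_round_mid in the frame of die_tray between 0.013 and 0.021 m and angle between each of die_round_mid, die_slot_mid, disc_ring_mid, disc_cross_mid's own z axis and vertical below 0.09 rad and linear speed of each of die_round, die_slot, disc_ring, disc_cross, spoon below 0.01 m/s and angular speed of each of die_round, die_slot, disc_ring, disc_cross, spoon below 0.1 rad/s and x of die_slot_mid in the frame of die_tray between -0.024 and 0.024 m and y of die_slot_mid in the frame of die_tray between -0.064 and 0.064 m and z of die_slot_mid in the frame of die_tray between 0.013 and 0.021 m and x of disc_ring_mid in the frame of disc_caddy between -0.024 and 0.024 m and y of disc_ring_mid in the frame of disc_caddy between -0.064 and 0.064 m and z of disc_ring_mid in the frame of disc_caddy between 0.011 and 0.019 m and x of disc_cross_mid in the frame of disc_caddy between -0.024 and 0.024 m and y of disc_cross_mid in the frame of disc_caddy between -0.064 and 0.064 m and z of disc_cross_mid in the frame of disc_caddy between 0.011 and 0.019 m and x of spoon_mid in the frame of spoon_tray between -0.045 and 0.045 m and y of spoon_mid in the frame of spoon_tray between -0.018 and 0.018 m and z of spoon_mid in the frame of spoon_tray between 0.012 and 0.02 m and angle between spoon_mid's own z axis and vertical below 0.06 rad and angle between the x axis of spoon_mid and the y axis of spoon_tray, either way round below 0.5 rad); the robot touches nothing.
It fails at once if a die or disc is dropped or thrown (moves faster than 0.75 m/s, a fall of about 3 cm, out of the fingers) ((linear speed of die_round above 0.75 m/s and contact force between the fingers and die_round below 0.05 N) or (linear speed of die_slot above 0.75 m/s and contact force between the fingers and die_slot below 0.05 N) or (linear speed of disc_ring above 0.75 m/s and contact force between the fingers and disc_ring below 0.05 N) or (linear speed of disc_cross above 0.75 m/s and contact force between the fingers and disc_cross below 0.05 N)).
It fails at once if the spoon is dropped or thrown (moves faster than 0.75 m/s, a fall of about 3 cm, out of the fingers) ((linear speed of spoon above 0.75 m/s and contact force between the fingers and spoon below 0.05 N)).
It fails at once if the salt pot is pushed more than 25 mm from its place or tipped over (distance of salt from where it was at the start of the episode above 0.025 m or angle between salt's own z axis and vertical above 0.35 rad).
It fails at once if the kitchen timer is pushed more than 25 mm from its place or tipped over (distance of timer from where it was at the start of the episode above 0.025 m or angle between timer's own z axis and vertical above 0.35 rad).
It also fails if it takes over 120 s, if anything falls off the work surface, if the arm or the gripper's body presses on something with over 40 N, if the wrist force passes 120 N, or if a joint passes its speed limit or range.

ROBOT

A 6-joint arm with a two-finger parallel gripper is mounted at the origin on the work surface. World frame = base frame: x ahead of the robot, y to its left, z up, the work surface at z = 0. Lengths are in m, angles in rad, forces in N, time in s.
With the tool pointing down it reaches from about 0.35 to 0.85 m from the base axis. Payload 8.1 kg.
Tool frame: the origin (TCP) lies on the mounting face of the last link; the fingertips stand 186 mm ahead of it and the grasp point (between the pads) lies 167 mm ahead of it; z points along the fingers, y is the line along which they close (so a half turn about z gives the same grasp; the last joint's range is limited). The gripper opens to 93 mm and grips with 3 to 60 N. Pads are 15 mm wide; open, the fingers measure 128 mm over their backs; the gripper's body (75 mm by 188 mm) begins 65 mm behind the grasp point.
Start: joints at [1.182, 0.13, 1.488, -0, 1.523, -0.085], TCP at [0.179, 0.573, 0.405] pointing down, gripper open.
Joint ranges: [-2.96, 2.96], [-0.89, 2.26], [0.02, 2.5], [-1.34, 4.48], [0, 2.73], [-2.66, 2.66]. Speed limits (rad/s): [2.39, 2.39, 2.79, 3.14, 3.14, 3.14].

INTERFACE

Orientations are given as a rotation vector (axis times angle).
In Python, from plant import read_state, read_camera, camera_params, close_job gives the robot as it stands. The module is installed in compiled form; this text tells all that it offers.
- The arm moves only by the tool servo_tool, never from a script. Its argument "increments" is a list of rows, each an object with "slide": the shift along the tool's x, y, z in mm, a list of three; "dr": the turn, a rotation vector about the tool's x, y, z in rad, a list of three; "jaw": the closure, from 0 (fully open) to 1 (shut). In form: [{"slide": [x, y, z], "dr": [ax, ay, az], "jaw": jaw}, ...]. A call has 1 to 20 rows; each row is the pose to reach, as a shift and turn from the pose commanded when the call began, along the tool's axes at that moment; what a row does not reach only later rows make up. A row lasts 1/10 s, in which the tool goes at most 50 mm and 8.59 degrees, less where a joint would pass 70% of its speed; a pose out of reach is approached as far as the arm can. A call with a gripper value outside its range is refused whole. The fingers move at their own pace and stop on an object; "force" is the grip in N (left out, the last holds). Time passes only in rows, so rows that repeat a pose let the fingers close. It gives the time, the measured TCP pose, the force, the opening and the grip force at its end, in the units of the state.
- read_state(): the state, without advancing time (a new reading comes with each control period).
- read_camera(name): name is "scene" or "top" or "wrist"; returns (picture, depth): 480x640x3 uint8, red, green, blue; 480x640 float32, m along the optical axis (not along the pixel's ray), 0 where there is no reading.
- camera_params(name): a dict with "fx", "fy", "cx", "cy" (pixels), "k1" (the pictures are not rectified: a ray, as slopes to the right and down, at radius r is drawn at 1 + k1 r^2 times it, then the intrinsics apply), "rvec" (rotation vector, rad) and "tvec" (3), from world to camera coordinates, as OpenCV has them. Camera axes: x right, y down, z forward; pixel columns grow to the right and rows downward; lengths in m; the calibration is good to about 2 mm. A picture is of the moment at which its call begins: read the wrist's pose just before it. camera_params takes no time and is no camera call; for the wrist camera it gives the pose at the moment of the call.
- close_job(): hands the job in; it is judged then, once.
The state is a dict: "t": time; "q": joint angles; "dq": joint speeds; "joint_torque": joint torques, N m; "tool_pos": TCP position; "orientation": TCP orientation; "force": force on the tool from outside, world axes, zero at the start; "wrist_torque": the same for the moment, N m; "opening": finger opening in m; "gripper_force": force on a finger pad.
Only numpy, scipy, OpenCV 4.12 (cv2) and the standard library are available. Lean on these libraries where they do the work, as an engineer would, in place of code of your own. Each camera call takes 0.05 s, during which the arm holds its last target. There are 200 camera calls.

## Working session

There is one attempt and no reset: what is moved stays moved. The work goes in short steps, Python scripts to look and compute and a tool call to move; the robot and the scene stay as the last step left them, time stands still between calls to the robot, and variables do not carry over. Pictures are saved under pics/ and viewed, at most 14 in all, crops included, and the job is handed in when it is done.

Besides the shell and the picture viewer there is one more tool, called after "Call:" as name(argument=value, ...), one argument or row to a line, values as JSON. servo_tool: Moves the arm, as the interface text tells. Its arguments: {"type":"object","properties":{"increments":{"type":"array"},"force":{"type":"number"}},"required":["increments"]}

```bash
mkdir -p pics
cat > h.py <<'E'
import numpy as np, cv2
from scipy.spatial.transform import Rotation as R
from plant import read_state, read_camera, camera_params, close_job
def shot(name, fn=None):
    p=camera_params(name); im,d=read_camera(name)
    if fn: cv2.imwrite('pics/'+fn, im[:,:,::-1])
    np.savez('last_%s.npz'%name, im=im,d=d,**{k:np.array(v) for k,v in p.items()})
    return im,d,p
def load(name):
    z=np.load('last_%s.npz'%name); return z['im'],z['d'],z
def cloud(d,p):
    K=np.array([[p['fx'],0,p['cx']],[0,p['fy'],p['cy']],[0,0,1]],float)
    h,w=d.shape
    uv=np.stack(np.meshgrid(np.arange(w),np.arange(h)),-1).reshape(-1,1,2).astype(float)
    x=((uv-[float(p['cx']),float(p['cy'])])/[float(p['fx']),float(p['fy'])]).reshape(-1,2)
    y=x.copy()
    for _ in range(15): y=x/(1+float(p['k1'])*(y**2).sum(1,keepdims=True))
    P=np.c_[y,np.ones(len(y))]*d.reshape(-1,1)
    Rm=R.from_rotvec(np.array(p['rvec']).ravel()).as_matrix()
    return ((P-np.array(p['tvec']).ravel())@Rm).reshape(h,w,3)
E
python3 - <<'E'
from h import *
for n in('top','scene'):
    im,d,p=shot(n,n+'0.png'); print(n,{k:np.round(v,3) for k,v in p.items()})
s=read_state(); print(s)
E
```

```text
top {'fx': np.float64(442.94), 'fy': np.float64(442.94), 'cx': np.float64(323.46), 'cy': np.float64(243.935), 'k1': np.float64(0.011), 'rvec': array([ 2.102, -2.141,  0.205]), 'tvec': array([-0.037,  0.455,  0.919])}
scene {'fx': np.float64(489.781), 'fy': np.float64(489.781), 'cx': np.float64(323.755), 'cy': np.float64(233.455), 'k1': np.float64(0.047), 'rvec': array([ 1.099,  2.229, -1.128]), 'tvec': array([ 0.325, -0.165,  1.305])}
{'t': 0.1, 'q': array([ 1.18160242e+00,  1.31068256e-01,  1.48913924e+00,  1.10163819e-05,
        1.52303237e+00, -8.54018823e-02]), 'dq': array([-9.99164200e-05, -2.70009955e-03, -2.55234043e-03, -2.42009385e-03,
        1.45606780e-03, -2.25708793e-04]), 'joint_torque': array([ 4.07493808e-04, -5.61342645e+01, -4.93091977e+01,  7.69833452e-02,
        2.91007891e-02, -1.16054953e-04]), 'tool_pos': array([0.1793842 , 0.57234224, 0.4038196 ]), 'orientation': array([-4.75302966e-01, -3.10502579e+00,  2.51055834e-03]), 'force': array([-0.28688176,  0.43016898, -0.25220165]), 'wrist_torque': array([ 0.01266661,  0.00622094, -0.02706753]), 'gripper_force': 0.0, 'opening': 0.09307739675223181}
```

View pics/top0.png

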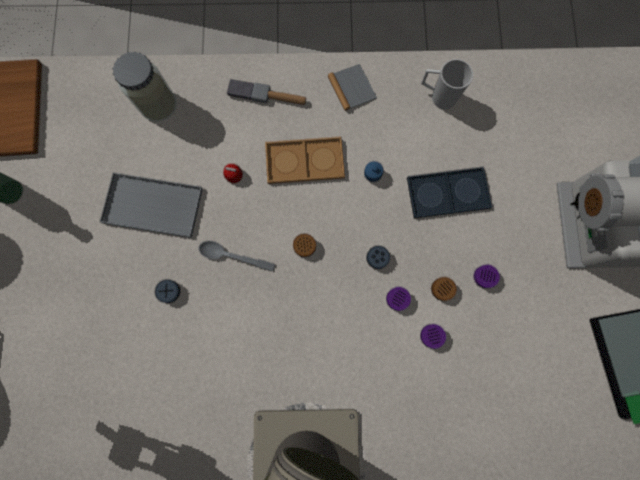

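View pics/scene0.png

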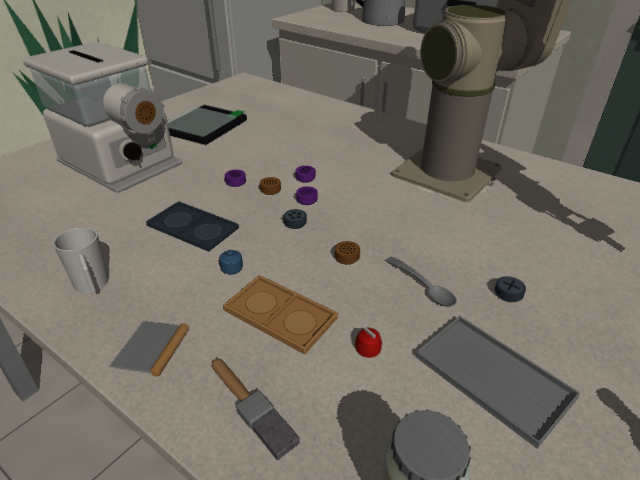

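Candidates in the top view:
- Bronze round-holed: (304,245).
- Bronze slotted: (444,289). Its look-alikes are the purple ones at (486,276), (399,298) and (433,336), plus the die fixed in the extruder at (594,203).
- Ring disc: (378,257). Cross disc: (167,291).
- Spoon: bowl (212,251), handle end (272,266).
- Trays: steel (152,205), beech (305,161), caddy (450,193). Timer: (232,173). Salt: (374,171).

Next I measure these from depth and check with one close crop.

Run:
```python
from h import *
im,d,p=load('top'); C=cloud(d,p); Z=C[...,2]
for n,(u,v) in dict(bare=(330,330),bare2=(120,330),bare3=(520,330)).items():
    print(n,np.round(np.nanmedian(C[v-4:v+5,u-4:u+5].reshape(-1,3),0),4))
def comp(n,u,v,zmin,r=22):
    m=((Z>zmin)&(d>0)).astype(np.uint8); k,l,st,ce=cv2.connectedComponentsWithStats(m)
    w=l[v-3:v+4,u-3:u+4]; w=w[w>0]
    if not len(w): print(n,'none'); return
    q=C[l==np.bincount(w).argmax()]
    top=np.percentile(q[:,2],80)
    t=q[q[:,2]>top-.004]
    c,s,a=cv2.minAreaRect((t[:,:2]*1000).astype(np.float32))
    print(n,'n',len(q),'top %.4f'%top,'rect c',np.round(c,1),'size',np.round(s,1),'ang %.1f'%a,'mean',np.round(t.mean(0)*1000,1))
for n,u,v in [('round',304,245),('slot',444,289),('ring',378,257),('cross',167,291),('p1',486,276),('p2',399,298),('p3',433,336),('timer',232,173),('salt',374,171)]: comp(n,u,v,.012)
comp('spoon',212,243,.008)
m=((Z>.005)&(d>0)).astype(np.uint8); k,l,st,ce=cv2.connectedComponentsWithStats(m)
for n,us in dict(die=[(306,160),(269,165)],caddy=[(450,193),(411,195)],spoonT=[(107,200),(199,215)],spoon=[(212,251),(240,258),(205,250)]).items():
    for u,v in us:
        w=l[v-3:v+4,u-3:u+4]; w=w[w>0]
        if len(w):
            q=C[l==np.bincount(w).argmax()]; c,s,a=cv2.minAreaRect((q[:,:2]*1000).astype(np.float32))
            print(n,(u,v),len(q),'z90 %.4f'%np.percentile(q[:,2],90),np.round(c,1),np.round(s,1),round(a,1), 'box',np.round(cv2.boxPoints((c,s,a))).tolist())
crop=np.hstack([cv2.resize(im[v-20:v+20,u-20:u+20],(190,190),interpolation=2) for u,v in [(304,245),(444,289),(378,257),(167,291)]])
cv2.imwrite('pics/crop0.png',crop[:,:,::-1])
```

```text
bare [ 2.704e-01 -5.640e-02 -1.000e-04]
bare2 [ 2.793e-01  4.023e-01 -2.000e-04]
bare3 [ 2.632e-01 -4.720e-01  3.000e-04]
round n 439 top 0.0257 rect c [458.7  -2.3] size [48.9 50.8] ang 89.1 mean [458.6  -2.2  24.6]
slot n 476 top 0.0261 rect c [ 356.2 -305.7] size [50.4 50.6] ang 26.0 mean [ 356.1 -305.6   25. ]
ring n 441 top 0.0238 rect c [ 429.  -165.5] size [49.1 49.6] ang 87.7 mean [ 428.8 -165.6   22.7]
cross n 500 top 0.0236 rect c [360.9 297.7] size [52.9 51.1] ang 3.0 mean [361.2 297.8  22.4]
p1 n 497 top 0.0264 rect c [ 381.3 -402. ] size [51.4 50.7] ang 87.7 mean [ 381.4 -401.4   25.2]
p2 n 468 top 0.0263 rect c [ 336.9 -205.8] size [50.4 49.8] ang 87.8 mean [ 336.5 -205.8   25.1]
p3 n 497 top 0.0261 rect c [ 253.8 -276.1] size [50.7 50.2] ang 74.1 mean [ 253.7 -275.8   24.9]
timer n 280 top 0.0338 rect c [631.7 161.4] size [33.8 32.2] ang 1.2 mean [631.5 160.9  33.5]
salt n 319 top 0.0364 rect c [ 626.5 -163.2] size [36.7 40.7] ang 87.7 mean [ 627.  -162.8   36.2]
spoon n 384 top 0.0167 rect c [435.4 163.4] size [149.8  37.5] ang 68.3 mean [433.2 140.   15.9]
die (306, 
[... 495 characters left out ...]
 [643.0, -424.0], [625.0, -240.0]]
spoonT (107, 200) 704 z90 0.0155 [562.  347.1] [213.2 121.5] 79.6 box [[483.0, 253.0], [603.0, 231.0], [641.0, 441.0], [522.0, 463.0]]
spoonT (199, 215) 704 z90 0.0155 [562.  347.1] [213.2 121.5] 79.6 box [[483.0, 253.0], [603.0, 231.0], [641.0, 441.0], [522.0, 463.0]]
spoon (212, 251) 537 z90 0.0173 [432.8 153. ] [175.1  39.7] 68.7 box [[383.0, 79.0], [419.0, 64.0], [483.0, 227.0], [446.0, 242.0]]
spoon (240, 258) 537 z90 0.0173 [432.8 153. ] [175.1  39.7] 68.7 box [[383.0, 79.0], [419.0, 64.0], [483.0, 227.0], [446.0, 242.0]]
spoon (205, 250) 537 z90 0.0173 [432.8 153. ] [175.1  39.7] 68.7 box [[383.0, 79.0], [419.0, 64.0], [483.0, 227.0], [446.0, 242.0]]
```

View pics/crop0.png

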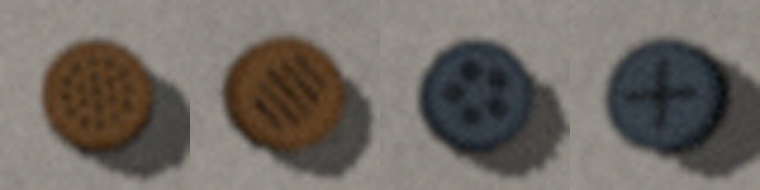

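All four parts match their descriptions, and the heights and diameters agree with the text (tops about 24 and 22 mm, about 51 mm across). Now a helper for computing slides. The tool heading I want has closing along world x, so tool x = world y, tool y = world x and z is down.

```bash
cat >> h.py <<'E'
def go(x,y,z,head=0.):
    "mm world TCP target, heading deg of closing axis -> slide mm, dr"
    s=read_state(); R0=R.from_rotvec(s['orientation']); h=np.deg2rad(head)
    yt=np.array([np.cos(h),np.sin(h),0]); zt=np.array([0,0,-1.]); Rt=R.from_matrix(np.c_[np.cross(yt,zt),yt,zt])
    print('t %.1f'%s['t'],'pos',np.round(s['tool_pos']*1000,1),'F',np.round(s['force'],1),'open %.1f'%(1000*s['opening']),'q',np.round(s['q'],2))
    print('slide',np.round(R0.inv().apply(np.array([x,y,z])-s['tool_pos']*1000),1),'dr',np.round((R0.inv()*Rt).as_rotvec(),4))
E
python3 -c "
from h import *
go(459,-2,300)"
```

```text
t 0.1 pos [179.4 572.3 403.8] F [-0.3  0.4 -0.3] open 93.1 q [ 1.18  0.13  1.49  0.    1.52 -0.09]
slide [-438.6 -464.2  104.5] dr [-1.500e-03  9.000e-04  1.267e+00]
```

Call:
servo_tool(
  increments=[
    {"slide": [-438.6, -464.2, 104.5], "dr": [-0.0015, 0.0009, 1.267], "jaw": 0},
    {"slide": [-438.6, -464.2, 104.5], "dr": [-0.0015, 0.0009, 1.267], "jaw": 0},
    {"slide": [-438.6, -464.2, 104.5], "dr": [-0.0015, 0.0009, 1.267], "jaw": 0},
    {"slide": [-438.6, -464.2, 104.5], "dr": [-0.0015, 0.0009, 1.267], "jaw": 0},
    {"slide": [-438.6, -464.2, 104.5], "dr": [-0.0015, 0.0009, 1.267], "jaw": 0},
    {"slide": [-438.6, -464.2, 104.5], "dr": [-0.0015, 0.0009, 1.267], "jaw": 0},
    {"slide": [-438.6, -464.2, 104.5], "dr": [-0.0015, 0.0009, 1.267], "jaw": 0},
    {"slide": [-438.6, -464.2, 104.5], "dr": [-0.0015, 0.0009, 1.267], "jaw": 0},
    {"slide": [-438.6, -464.2, 104.5], "dr": [-0.0015, 0.0009, 1.267], "jaw": 0},
    {"slide": [-438.6, -464.2, 104.5], "dr": [-0.0015, 0.0009, 1.267], "jaw": 0},
    {"slide": [-438.6, -464.2, 104.5], "dr": [-0.0015, 0.0009, 1.267], "jaw": 0},
    {"slide": [-438.6, -464.2, 104.5], "dr": [-0.0015, 0.0009, 1.267], "jaw": 0},
    {"slide": [-438.6, -464.2, 104.5], "dr": [-0.0015, 0.0009, 1.267], "jaw": 0},
    {"slide": [-438.6, -464.2, 104.5], "dr": [-0.0015, 0.0009, 1.267], "jaw": 0},
    {"slide": [-438.6, -464.2, 104.5], "dr": [-0.0015, 0.0009, 1.267], "jaw": 0},
    {"slide": [-438.6, -464.2, 104.5], "dr": [-0.0015, 0.0009, 1.267], "jaw": 0},
    {"slide": [-438.6, -464.2, 104.5], "dr": [-0.0015, 0.0009, 1.267], "jaw": 0},
  ],
)

```text
t: 1.8
tool_pos: [0.4588, -0.0005, 0.3004]
orientation: [-2.219, -2.223, -0.003]
force: [0.7, -0.4, -0.0]
opening: 0.0931
gripper_force: 0.0
```

Run:
```python
from h import *
go(459,-2,197)
im,d,p=shot('wrist','w0.png'); C=cloud(d,p); Z=C[...,2]
m=((Z>.015)&(Z<.03)&(d>0)&(np.hypot(C[...,0]-.459,C[...,1]+.002)<.05))
q=C[m]*1000; print(len(q),np.median(q[:,2]),cv2.minEnclosingCircle(q[:,:2].astype(np.float32)),q.mean(0))
```

```text
t 1.8 pos [458.8  -0.5 300.4] F [ 0.7 -0.4 -0. ] open 93.1 q [-0.11 -0.19  1.99  0.    1.33 -0.12]
slide [-1.700e+00  1.000e-01  1.034e+02] dr [ 0.0008 -0.0017  0.0017]
3778 24.395865291070237 ((459.706298828125, -0.993071973323822), 26.12562370300293) [4.59745948e+02 3.39782784e-01 2.42678515e+01]
```

View pics/w0.png

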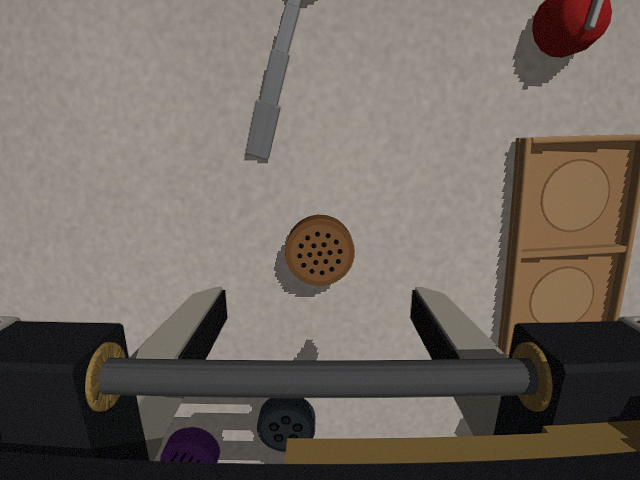

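The round die is centred between the fingers, at pixel (320,250) in the wrist view. The wrist estimate is (459.7,-0.5), within 2 mm of the top camera's. Descending and gripping.

Call:
servo_tool(
  increments=[
    {"slide": [0, 0.9, 40], "dr": [0, 0, 0], "jaw": 0},
    {"slide": [0, 0.9, 80], "dr": [0, 0, 0], "jaw": 0},
    {"slide": [0, 0.9, 103], "dr": [0, 0, 0], "jaw": 0},
    {"slide": [0, 0.9, 103], "dr": [0, 0, 0], "jaw": 0.2},
    {"slide": [0, 0.9, 103], "dr": [0, 0, 0], "jaw": 1},
    {"slide": [0, 0.9, 103], "dr": [0, 0, 0], "jaw": 1},
    {"slide": [0, 0.9, 103], "dr": [0, 0, 0], "jaw": 1},
    {"slide": [0, 0.9, 103], "dr": [0, 0, 0], "jaw": 1},
    {"slide": [0, 0.9, 103], "dr": [0, 0, 0], "jaw": 1},
    {"slide": [0, 0.9, 103], "dr": [0, 0, 0], "jaw": 1},
  ],
  force=25,
)

```text
t: 2.85
tool_pos: [0.4605, -0.0015, 0.1981]
orientation: [2.221, 2.221, 0.004]
force: [-1.3, -0.1, 6.0]
opening: 0.0507
gripper_force: 25.0
```

```bash
python3 -c "
from h import *
go(660.3,39.4,260)"
```

```text
t 2.9 pos [460.5  -1.5 198.1] F [-1.3 -0.1  6. ] open 50.7 q [-0.12 -0.04  2.06  0.    1.12 -0.12]
slide [ 41.  199.9 -61.4] dr [ 0.002  -0.0014 -0.0001]
```

Call:
servo_tool(
  increments=[
    {"slide": [0, 0, -20], "dr": [0, 0, 0], "jaw": 1},
    {"slide": [0, 0, -45], "dr": [0, 0, 0], "jaw": 1},
    {"slide": [5, 25, -61], "dr": [0, 0, 0], "jaw": 1},
    {"slide": [13, 65, -61], "dr": [0, 0, 0], "jaw": 1},
    {"slide": [21, 105, -61], "dr": [0, 0, 0], "jaw": 1},
    {"slide": [29, 145, -61], "dr": [0, 0, 0], "jaw": 1},
    {"slide": [37, 180, -61], "dr": [0, 0, 0], "jaw": 1},
    {"slide": [41, 200, -61], "dr": [0, 0, 0], "jaw": 1},
    {"slide": [41, 200, -61], "dr": [0, 0, 0], "jaw": 1},
    {"slide": [41, 200, -40], "dr": [0, 0, 0], "jaw": 1},
    {"slide": [41, 200, -22], "dr": [0, 0, 0], "jaw": 1},
    {"slide": [41, 200, -14], "dr": [0, 0, 0], "jaw": 1},
    {"slide": [41, 200, -9], "dr": [0, 0, 0], "jaw": 1},
    {"slide": [41, 200, -9], "dr": [0, 0, 0], "jaw": 1},
    {"slide": [41, 200, -9], "dr": [0, 0, 0], "jaw": 1},
  ],
)

```text
t: 4.35
tool_pos: [0.6603, 0.0395, 0.2072]
orientation: [2.222, 2.221, 0.003]
force: [-0.5, 0.1, -0.4]
opening: 0.0506
gripper_force: 25.0
```

```bash
python3 -c "
from h import *
go(660.3,39.4,203.1)"
```

```text
t 4.3 pos [660.3  39.5 207.2] F [-0.5  0.1 -0.4] open 50.6 q [-0.02  0.45  1.47  0.    1.21 -0.02]
slide [-0.1  0.   4.1] dr [ 0.0015 -0.0015 -0.0001]
```

Call:
servo_tool(
  increments=[
    {"slide": [0, 0, 2], "dr": [0, 0, 0], "jaw": 1},
    {"slide": [0, 0, 4], "dr": [0, 0, 0], "jaw": 1},
    {"slide": [0, 0, 4.5], "dr": [0, 0, 0], "jaw": 1},
    {"slide": [0, 0, 4.5], "dr": [0, 0, 0], "jaw": 0.3},
    {"slide": [0, 0, 4.5], "dr": [0, 0, 0], "jaw": 0.3},
    {"slide": [0, 0, 4.5], "dr": [0, 0, 0], "jaw": 0.3},
    {"slide": [0, 0, 4.5], "dr": [0, 0, 0], "jaw": 0.3},
    {"slide": [0, 0, -20], "dr": [0, 0, 0], "jaw": 0.3},
    {"slide": [0, 0, -55], "dr": [0, 0, 0], "jaw": 0.2},
    {"slide": [0, 0, -93], "dr": [0, 0, 0], "jaw": 0},
  ],
)

```text
t: 5.35
tool_pos: [0.6594, 0.0394, 0.2991]
orientation: [-2.22, -2.22, 0.001]
force: [1.5, 0.2, 0.3]
opening: 0.0766
gripper_force: 0.0
```

```bash
python3 -c "
from h import *
im,d,p=shot('wrist','w1.png')
go(429,-165.5,300)"
```

```text
t 5.4 pos [661.8  39.4 308.4] F [3.6 0.2 4.7] open 80.5 q [-0.02  0.35  1.41  0.    1.37 -0.02]
slide [-204.9 -232.9    5.9] dr [ 0.0093 -0.0014  0.0001]
```

View pics/w1.png

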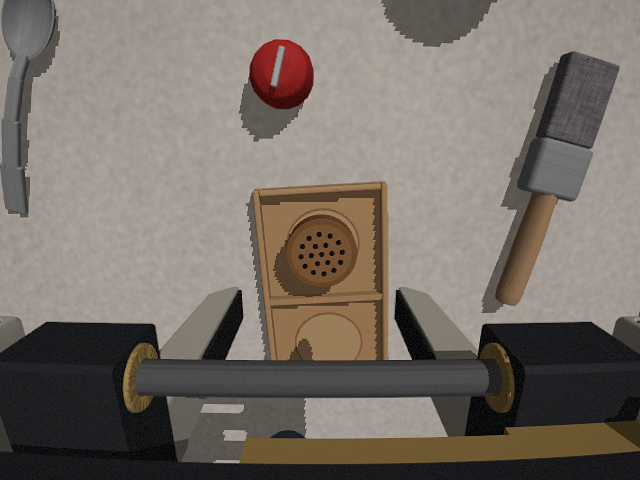

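The round die lies flat in the beech bay, at pixel (322,250). Next is the ring disc.

Call:
servo_tool(
  increments=[
    {"slide": [-204.9, -231.5, 0], "dr": [0, 0, 0], "jaw": 0},
    {"slide": [-204.9, -231.5, 0], "dr": [0, 0, 0], "jaw": 0},
    {"slide": [-204.9, -231.5, 0], "dr": [0, 0, 0], "jaw": 0},
    {"slide": [-204.9, -231.5, 0], "dr": [0, 0, 0], "jaw": 0},
    {"slide": [-204.9, -231.5, 0], "dr": [0, 0, 0], "jaw": 0},
    {"slide": [-204.9, -231.5, 0], "dr": [0, 0, 0], "jaw": 0},
    {"slide": [-204.9, -231.5, 0], "dr": [0, 0, 0], "jaw": 0},
    {"slide": [-204.9, -231.5, 0], "dr": [0, 0, 0], "jaw": 0},
    {"slide": [-204.9, -231.5, 0], "dr": [0, 0, 0], "jaw": 0},
    {"slide": [-204.9, -231.5, 0], "dr": [0, 0, 0], "jaw": 0},
  ],
)

```text
t: 6.4
tool_pos: [0.4295, -0.1647, 0.2991]
orientation: [-2.22, -2.223, -0.003]
force: [-0.0, -0.0, 1.0]
opening: 0.0934
gripper_force: 0.0
```

```bash
cat >> h.py <<'E'
def disc(x,y,zt,tip):
    im,d,p=shot('wrist'); C=cloud(d,p)*1000
    m=(np.abs(C[...,2]-zt)<6)&(d>0)&(np.hypot(C[...,0]-x,C[...,1]-y)<40)
    q=C[m]; c,r=cv2.minEnclosingCircle(q[:,:2].astype(np.float32)); e=cv2.minAreaRect(q[:,:2].astype(np.float32))
    print(len(q),'z %.1f'%np.median(q[:,2]),'circ',np.round(c,1),round(r,1),'rect',np.round(e[0],1),np.round(e[1],1))
    go(e[0][0],e[0][1],186+tip)
E
python3 -c "
from h import *
disc(429,-165.5,22,10.5)"
```

```text
3700 z 22.4 circ [ 430.2 -164.8] 26.2 rect [ 430.2 -164.7] [51.9 50.9]
t 6.5 pos [ 429.5 -164.7  299. ] F [-0.1  0.   0.1] open 92.7 q [-0.48 -0.18  1.99  0.    1.33 -0.48]
slide [ -0.2   0.7 102.5] dr [ 0.0008 -0.0017  0.0017]
```

Call:
servo_tool(
  increments=[
    {"slide": [0, 0.7, 40], "dr": [0, 0, 0], "jaw": 0},
    {"slide": [0, 0.7, 80], "dr": [0, 0, 0], "jaw": 0},
    {"slide": [0, 0.7, 102.5], "dr": [0, 0, 0], "jaw": 0},
    {"slide": [0, 0.7, 102.5], "dr": [0, 0, 0], "jaw": 0.2},
    {"slide": [0, 0.7, 102.5], "dr": [0, 0, 0], "jaw": 1},
    {"slide": [0, 0.7, 102.5], "dr": [0, 0, 0], "jaw": 1},
    {"slide": [0, 0.7, 102.5], "dr": [0, 0, 0], "jaw": 1},
    {"slide": [0, 0.7, 102.5], "dr": [0, 0, 0], "jaw": 1},
    {"slide": [0, 0.7, 102.5], "dr": [0, 0, 0], "jaw": 1},
  ],
  force=20,
)

```text
t: 7.35
tool_pos: [0.4297, -0.1656, 0.1974]
orientation: [2.221, 2.221, 0.003]
force: [0.3, -0.1, 3.4]
opening: 0.0504
gripper_force: 20.0
```

```bash
python3 -c "
from h import *
go(576.7,-293.6,260)"
```

```text
t 7.3 pos [ 429.7 -165.6  197.4] F [ 0.3 -0.1  3.4] open 50.4 q [-0.48 -0.04  2.06  0.    1.11 -0.48]
slide [-128.   147.2  -62.4] dr [ 0.0022 -0.0007 -0.0001]
```

Call:
servo_tool(
  increments=[
    {"slide": [0, 0, -20], "dr": [0, 0, 0], "jaw": 1},
    {"slide": [0, 0, -45], "dr": [0, 0, 0], "jaw": 1},
    {"slide": [-13, 15, -62], "dr": [0, 0, 0], "jaw": 1},
    {"slide": [-39, 45, -62], "dr": [0, 0, 0], "jaw": 1},
    {"slide": [-65, 75, -62], "dr": [0, 0, 0], "jaw": 1},
    {"slide": [-91, 105, -62], "dr": [0, 0, 0], "jaw": 1},
    {"slide": [-117, 135, -62], "dr": [0, 0, 0], "jaw": 1},
    {"slide": [-128, 147, -62], "dr": [0, 0, 0], "jaw": 1},
    {"slide": [-128, 147, -62], "dr": [0, 0, 0], "jaw": 1},
    {"slide": [-128, 147, -40], "dr": [0, 0, 0], "jaw": 1},
    {"slide": [-128, 147, -22], "dr": [0, 0, 0], "jaw": 1},
    {"slide": [-128, 147, -13], "dr": [0, 0, 0], "jaw": 1},
    {"slide": [-128, 147, -8], "dr": [0, 0, 0], "jaw": 1},
    {"slide": [-128, 147, -8], "dr": [0, 0, 0], "jaw": 1},
    {"slide": [-128, 147, -8], "dr": [0, 0, 0], "jaw": 1},
  ],
)

```text
t: 8.85
tool_pos: [0.5765, -0.2934, 0.2051]
orientation: [2.221, 2.221, 0.003]
force: [0.3, 0.0, 0.8]
opening: 0.0505
gripper_force: 20.0
```

```bash
python3 -c "
from h import *
go(576.7,-293.6,201.4)"
```

```text
t 8.8 pos [ 576.5 -293.4  205.1] F [0.3 0.  0.8] open 50.5 q [-0.55  0.42  1.52  0.    1.2  -0.55]
slide [-0.2  0.2  3.7] dr [ 0.0014 -0.001   0.0001]
```

Call:
servo_tool(
  increments=[
    {"slide": [0, 0, 2], "dr": [0, 0, 0], "jaw": 1},
    {"slide": [0, 0, 3.5], "dr": [0, 0, 0], "jaw": 1},
    {"slide": [0, 0, 4], "dr": [0, 0, 0], "jaw": 1},
    {"slide": [0, 0, 4], "dr": [0, 0, 0], "jaw": 0.3},
    {"slide": [0, 0, 4], "dr": [0, 0, 0], "jaw": 0.3},
    {"slide": [0, 0, 4], "dr": [0, 0, 0], "jaw": 0.3},
    {"slide": [0, 0, 4], "dr": [0, 0, 0], "jaw": 0.3},
    {"slide": [0, 0, -20], "dr": [0, 0, 0], "jaw": 0.3},
    {"slide": [0, 0, -55], "dr": [0, 0, 0], "jaw": 0.2},
    {"slide": [0, 0, -93], "dr": [0, 0, 0], "jaw": 0},
    {"slide": [-12, -220, -93], "dr": [0, 0, 0], "jaw": 0},
    {"slide": [-12, -220, -93], "dr": [0, 0, 0], "jaw": 0},
    {"slide": [-12, -220, -93], "dr": [0, 0, 0], "jaw": 0},
    {"slide": [-12, -220, -93], "dr": [0, 0, 0], "jaw": 0},
    {"slide": [-12, -220, -93], "dr": [0, 0, 0], "jaw": 0},
    {"slide": [-12, -220, -93], "dr": [0, 0, 0], "jaw": 0},
    {"slide": [-12, -220, -93], "dr": [0, 0, 0], "jaw": 0},
    {"slide": [-12, -220, -93], "dr": [0, 0, 0], "jaw": 0},
  ],
)

```text
t: 10.65
tool_pos: [0.3571, -0.3056, 0.2976]
orientation: [2.221, 2.222, 0.003]
force: [0.7, -0.6, 0.8]
opening: 0.0929
gripper_force: 0.0
```

```bash
python3 -c "
from h import *
disc(356,-305.6,24,11.5)"
```

```text
3803 z 24.4 circ [ 357.3 -305.5] 26.1 rect [ 357.5 -305.3] [51.8 51. ]
t 10.7 pos [ 357.2 -305.5  297.4] F [ 0.1 -0.6  1. ] open 93.4 q [-0.82 -0.15  1.96  0.    1.33 -0.82]
slide [ 0.1  0.2 99.9] dr [ 0.0012 -0.0013  0.0008]
```

Call:
servo_tool(
  increments=[
    {"slide": [0, 0.2, 40], "dr": [0, 0, 0], "jaw": 0},
    {"slide": [0, 0.2, 80], "dr": [0, 0, 0], "jaw": 0},
    {"slide": [0, 0.2, 100], "dr": [0, 0, 0], "jaw": 0},
    {"slide": [0, 0.2, 100], "dr": [0, 0, 0], "jaw": 0.2},
    {"slide": [0, 0.2, 100], "dr": [0, 0, 0], "jaw": 1},
    {"slide": [0, 0.2, 100], "dr": [0, 0, 0], "jaw": 1},
    {"slide": [0, 0.2, 100], "dr": [0, 0, 0], "jaw": 1},
    {"slide": [0, 0.2, 100], "dr": [0, 0, 0], "jaw": 1},
    {"slide": [0, 0.2, 100], "dr": [0, 0, 0], "jaw": 1},
  ],
  force=25,
)

```text
t: 11.6
tool_pos: [0.3568, -0.3057, 0.1981]
orientation: [2.221, 2.221, 0.002]
force: [-0.1, -0.4, 3.7]
opening: 0.0505
gripper_force: 25.0
```

```bash
python3 -c "
from h import *
go(664.7,-48.5,290)"
```

```text
t 11.6 pos [ 356.8 -305.7  198.1] F [-0.1 -0.4  3.7] open 50.5 q [-0.82 -0.01  2.03  0.    1.12 -0.82]
slide [257.2 308.  -91.2] dr [ 0.0018 -0.0003 -0.    ]
```

Call:
servo_tool(
  increments=[
    {"slide": [0, 0, -20], "dr": [0, 0, 0], "jaw": 1},
    {"slide": [0, 0, -50], "dr": [0, 0, 0], "jaw": 1},
    {"slide": [15, 18, -80], "dr": [0, 0, 0], "jaw": 1},
    {"slide": [40, 48, -90], "dr": [0, 0, 0], "jaw": 1},
    {"slide": [67, 80, -90], "dr": [0, 0, 0], "jaw": 1},
    {"slide": [96, 115, -90], "dr": [0, 0, 0], "jaw": 1},
    {"slide": [125, 150, -90], "dr": [0, 0, 0], "jaw": 1},
    {"slide": [154, 185, -90], "dr": [0, 0, 0], "jaw": 1},
    {"slide": [184, 220, -90], "dr": [0, 0, 0], "jaw": 1},
    {"slide": [212, 254, -90], "dr": [0, 0, 0], "jaw": 1},
    {"slide": [237, 284, -90], "dr": [0, 0, 0], "jaw": 1},
    {"slide": [252, 302, -90], "dr": [0, 0, 0], "jaw": 1},
    {"slide": [257, 308, -90], "dr": [0, 0, 0], "jaw": 1},
    {"slide": [257, 308, -65], "dr": [0, 0, 0], "jaw": 1},
    {"slide": [257, 308, -40], "dr": [0, 0, 0], "jaw": 1},
    {"slide": [257, 308, -22], "dr": [0, 0, 0], "jaw": 1},
    {"slide": [257, 308, -14], "dr": [0, 0, 0], "jaw": 1},
    {"slide": [257, 308, -9], "dr": [0, 0, 0], "jaw": 1},
    {"slide": [257, 308, -9], "dr": [0, 0, 0], "jaw": 1},
    {"slide": [257, 308, -9], "dr": [0, 0, 0], "jaw": 1},
  ],
)

```text
t: 13.6
tool_pos: [0.665, -0.0486, 0.2081]
orientation: [2.221, 2.221, 0.004]
force: [0.8, -0.2, -1.1]
opening: 0.0506
gripper_force: 25.0
```

```bash
python3 -c "
from h import *
go(664.7,-48.5,203.1)"
```

```text
t 13.6 pos [665.  -48.6 208.1] F [ 0.8 -0.2 -1.1] open 50.6 q [-0.15  0.47  1.46  0.    1.22 -0.15]
slide [ 0.1 -0.3  5. ] dr [ 0.0024 -0.0012 -0.0002]
```

Call:
servo_tool(
  increments=[
    {"slide": [0, 0, 2], "dr": [0, 0, 0], "jaw": 1},
    {"slide": [0, 0, 4], "dr": [0, 0, 0], "jaw": 1},
    {"slide": [0, 0, 5], "dr": [0, 0, 0], "jaw": 1},
    {"slide": [0, 0, 5], "dr": [0, 0, 0], "jaw": 0.3},
    {"slide": [0, 0, 5], "dr": [0, 0, 0], "jaw": 0.3},
    {"slide": [0, 0, 5], "dr": [0, 0, 0], "jaw": 0.3},
    {"slide": [0, 0, 5], "dr": [0, 0, 0], "jaw": 0.3},
    {"slide": [0, 0, -20], "dr": [0, 0, 0], "jaw": 0.3},
    {"slide": [0, 0, -55], "dr": [0, 0, 0], "jaw": 0.2},
    {"slide": [0, 0, -92], "dr": [0, 0, 0], "jaw": 0},
    {"slide": [346, -304, -92], "dr": [0, 0, 0], "jaw": 0},
    {"slide": [346, -304, -92], "dr": [0, 0, 0], "jaw": 0},
    {"slide": [346, -304, -92], "dr": [0, 0, 0], "jaw": 0},
    {"slide": [346, -304, -92], "dr": [0, 0, 0], "jaw": 0},
    {"slide": [346, -304, -92], "dr": [0, 0, 0], "jaw": 0},
    {"slide": [346, -304, -92], "dr": [0, 0, 0], "jaw": 0},
    {"slide": [346, -304, -92], "dr": [0, 0, 0], "jaw": 0},
    {"slide": [346, -304, -92], "dr": [0, 0, 0], "jaw": 0},
    {"slide": [346, -304, -92], "dr": [0, 0, 0], "jaw": 0},
    {"slide": [346, -304, -92], "dr": [0, 0, 0], "jaw": 0},
  ],
)

```text
t: 15.6
tool_pos: [0.3574, 0.3002, 0.2992]
orientation: [-2.216, -2.225, -0.003]
force: [0.0, 0.0, -0.1]
opening: 0.093
gripper_force: 0.0
```

Call:
servo_tool(
  increments=[
    {"slide": [0, 0, 0], "dr": [0, 0, 0], "jaw": 0},
    {"slide": [0, 0, 0], "dr": [0, 0, 0], "jaw": 0},
  ],
)

```text
t: 15.8
tool_pos: [0.361, 0.297, 0.2992]
orientation: [2.221, 2.222, 0.003]
force: [0.2, 0.6, -0.3]
opening: 0.0929
gripper_force: 0.0
```

```bash
python3 -c "
from h import *
disc(361,297.8,22,10.5)"
```

```text
3743 z 22.4 circ [362.4 300.1] 26.2 rect [362.6 300.3] [51.4 51.8]
t 15.8 pos [361.4 296.7 299.2] F [-0.  -0.5  1.1] open 92.6 q [ 0.58 -0.16  1.97  0.    1.33  0.58]
slide [  3.5   1.1 102.7] dr [ 0.0012 -0.0011 -0.0009]
```

Call:
servo_tool(
  increments=[
    {"slide": [2.5, 1, 40], "dr": [0, 0, 0], "jaw": 0},
    {"slide": [2.5, 1, 80], "dr": [0, 0, 0], "jaw": 0},
    {"slide": [2.5, 1, 102.5], "dr": [0, 0, 0], "jaw": 0},
    {"slide": [2.5, 1, 102.5], "dr": [0, 0, 0], "jaw": 0.2},
    {"slide": [2.5, 1, 102.5], "dr": [0, 0, 0], "jaw": 1},
    {"slide": [2.5, 1, 102.5], "dr": [0, 0, 0], "jaw": 1},
    {"slide": [2.5, 1, 102.5], "dr": [0, 0, 0], "jaw": 1},
    {"slide": [2.5, 1, 102.5], "dr": [0, 0, 0], "jaw": 1},
    {"slide": [2.5, 1, 102.5], "dr": [0, 0, 0], "jaw": 1},
  ],
  force=20,
)

```text
t: 16.75
tool_pos: [0.3619, 0.3004, 0.1976]
orientation: [-2.221, -2.221, -0.005]
force: [-0.3, -1.3, 3.6]
opening: 0.0506
gripper_force: 20.0
```

```bash
python3 -c "
from h import *
go(585.4,-381.3,290)"
```

```text
t 16.8 pos [361.9 300.4 197.6] F [-0.3 -1.3  3.6] open 50.6 q [ 0.58 -0.01  2.03  0.    1.11  0.58]
slide [-681.5  223.7  -93.6] dr [ 0.0021 -0.0024  0.0001]
```

Call:
servo_tool(
  increments=[
    {"slide": [0, 0, -20], "dr": [0, 0, 0], "jaw": 1},
    {"slide": [0, 0, -50], "dr": [0, 0, 0], "jaw": 1},
    {"slide": [-18, 6, -80], "dr": [0, 0, 0], "jaw": 1},
    {"slide": [-48, 16, -92], "dr": [0, 0, 0], "jaw": 1},
    {"slide": [-90, 30, -92], "dr": [0, 0, 0], "jaw": 1},
    {"slide": [-135, 44, -92], "dr": [0, 0, 0], "jaw": 1},
    {"slide": [-180, 59, -92], "dr": [0, 0, 0], "jaw": 1},
    {"slide": [-225, 74, -92], "dr": [0, 0, 0], "jaw": 1},
    {"slide": [-270, 89, -92], "dr": [0, 0, 0], "jaw": 1},
    {"slide": [-315, 103, -92], "dr": [0, 0, 0], "jaw": 1},
    {"slide": [-360, 118, -92], "dr": [0, 0, 0], "jaw": 1},
    {"slide": [-405, 133, -92], "dr": [0, 0, 0], "jaw": 1},
    {"slide": [-450, 148, -92], "dr": [0, 0, 0], "jaw": 1},
    {"slide": [-495, 162, -92], "dr": [0, 0, 0], "jaw": 1},
    {"slide": [-540, 177, -92], "dr": [0, 0, 0], "jaw": 1},
    {"slide": [-585, 192, -92], "dr": [0, 0, 0], "jaw": 1},
    {"slide": [-625, 205, -92], "dr": [0, 0, 0], "jaw": 1},
    {"slide": [-660, 216, -92], "dr": [0, 0, 0], "jaw": 1},
    {"slide": [-681.5, 223.5, -92], "dr": [0, 0, 0], "jaw": 1},
    {"slide": [-681.5, 223.5, -92], "dr": [0, 0, 0], "jaw": 1},
  ],
)

```text
t: 18.75
tool_pos: [0.5849, -0.3843, 0.2875]
orientation: [2.224, 2.219, 0.002]
force: [-0.7, 0.6, -0.8]
opening: 0.0506
gripper_force: 20.0
```

Call:
servo_tool(
  increments=[
    {"slide": [0, 0, 0], "dr": [0, 0, 0], "jaw": 1},
    {"slide": [0, 0, 25], "dr": [0, 0, 0], "jaw": 1},
    {"slide": [0, 0, 50], "dr": [0, 0, 0], "jaw": 1},
    {"slide": [0, 0, 70], "dr": [0, 0, 0], "jaw": 1},
    {"slide": [0, 0, 79], "dr": [0, 0, 0], "jaw": 1},
    {"slide": [0, 0, 84], "dr": [0, 0, 0], "jaw": 1},
    {"slide": [0, 0, 84], "dr": [0, 0, 0], "jaw": 1},
    {"slide": [0, 0, 84], "dr": [0, 0, 0], "jaw": 1},
  ],
)

```text
t: 19.55
tool_pos: [0.5855, -0.3814, 0.2052]
orientation: [2.22, 2.221, 0.003]
force: [-0.3, 0.0, -0.7]
opening: 0.0505
gripper_force: 20.0
```

```bash
python3 -c "
from h import *
go(585.4,-381.3,201.6)"
```

```text
t 19.6 pos [ 585.5 -381.4  205.2] F [-0.3  0.  -0.7] open 50.5 q [-0.65  0.55  1.35  0.    1.24 -0.65]
slide [ 0.1 -0.1  3.6] dr [ 0.0021 -0.0004  0.0003]
```

Call:
servo_tool(
  increments=[
    {"slide": [0, 0, 2], "dr": [0, 0, 0], "jaw": 1},
    {"slide": [0, 0, 3.5], "dr": [0, 0, 0], "jaw": 1},
    {"slide": [0, 0, 4], "dr": [0, 0, 0], "jaw": 1},
    {"slide": [0, 0, 4], "dr": [0, 0, 0], "jaw": 0.3},
    {"slide": [0, 0, 4], "dr": [0, 0, 0], "jaw": 0.3},
    {"slide": [0, 0, 4], "dr": [0, 0, 0], "jaw": 0.3},
    {"slide": [0, 0, 4], "dr": [0, 0, 0], "jaw": 0.3},
    {"slide": [0, 0, -20], "dr": [0, 0, 0], "jaw": 0.3},
    {"slide": [0, 0, -55], "dr": [0, 0, 0], "jaw": 0.2},
    {"slide": [0, 0, -93], "dr": [0, 0, 0], "jaw": 0},
  ],
)

```text
t: 20.55
tool_pos: [0.5844, -0.3811, 0.2961]
orientation: [-2.219, -2.219, -0.002]
force: [0.5, -1.2, 0.8]
opening: 0.0768
gripper_force: 0.0
```

Call:
servo_tool(
  increments=[
    {"slide": [534, -152.5, 0], "dr": [0, 0, 0.375], "jaw": 0},
    {"slide": [534, -152.5, 0], "dr": [0, 0, 0.375], "jaw": 0},
    {"slide": [534, -152.5, 0], "dr": [0, 0, 0.375], "jaw": 0},
    {"slide": [534, -152.5, 0], "dr": [0, 0, 0.375], "jaw": 0},
    {"slide": [534, -152.5, 0], "dr": [0, 0, 0.375], "jaw": 0},
    {"slide": [534, -152.5, 0], "dr": [0, 0, 0.375], "jaw": 0},
    {"slide": [534, -152.5, 0], "dr": [0, 0, 0.375], "jaw": 0},
    {"slide": [534, -152.5, 0], "dr": [0, 0, 0.375], "jaw": 0},
    {"slide": [534, -152.5, 0], "dr": [0, 0, 0.375], "jaw": 0},
    {"slide": [534, -152.5, 0], "dr": [0, 0, 0.375], "jaw": 0},
    {"slide": [534, -152.5, 0], "dr": [0, 0, 0.375], "jaw": 0},
    {"slide": [534, -152.5, 0], "dr": [0, 0, 0.375], "jaw": 0},
    {"slide": [534, -152.5, 0], "dr": [0, 0, 0.375], "jaw": 0},
    {"slide": [534, -152.5, 0], "dr": [0, 0, 0.375], "jaw": 0},
    {"slide": [534, -152.5, 0], "dr": [0, 0, 0.375], "jaw": 0},
    {"slide": [534, -152.5, 0], "dr": [0, 0, 0.375], "jaw": 0},
  ],
)

```text
t: 22.15
tool_pos: [0.4329, 0.1512, 0.2974]
orientation: [-2.598, -1.765, -0.002]
force: [0.3, -0.2, -0.1]
opening: 0.093
gripper_force: 0.0
```

Run:
```python
from h import *
im,d,p=shot('wrist','w2.png'); C=cloud(d,p)*1000
m=(C[...,2]>8)&(C[...,2]<40)&(d>0)&(np.hypot(C[...,0]-433,C[...,1]-153)<110)
n,l,st,ce=cv2.connectedComponentsWithStats(m.astype(np.uint8)); i=1+st[1:,4].argmax(); q=C[l==i]
u=np.array([np.cos(np.deg2rad(68.5)),np.sin(np.deg2rad(68.5))]); v=np.array([-u[1],u[0]])
for k in range(2):
    s=(q[:,:2]-[433,153])@u; t=(q[:,:2]-[433,153])@v
    print('extent',s.min(),s.max())
    for a in range(-90,90,15):
        w=(s>=a)&(s<a+15)
        if w.any(): print(a,w.sum(),'t %.1f..%.1f'%(t[w].min(),t[w].max()),'z %.1f'%np.median(q[w,2]))
    break
t2=cv2.minAreaRect(q[:,:2].astype(np.float32)); print(t2)
go(433,153,200,-21.5)
# what does the top camera see now
im,d,p=shot('top','top1.png'); C=cloud(d,p)*1000; Z=C[...,2]
for nm,x,y in [('round',660,39),('slot',665,-48),('ring',577,-294),('cross',585,-381)]:
    q=C[(np.hypot(C[...,0]-x,C[...,1]-y)<40)&(Z>18)&(Z<36)&(d>0)]
    if len(q): print(nm,len(q),np.round(np.median(q,0),1),cv2.minEnclosingCircle(q[:,:2].astype(np.float32)))
```

```text
extent -77.15027299042784 88.0804842627016
-90 14 t -15.3..-3.7 z 8.3
-75 280 t -18.7..-1.2 z 9.7
-60 336 t -18.3..-0.4 z 12.6
-45 277 t -14.7..-1.2 z 15.0
-30 289 t -12.9..0.3 z 16.7
-15 263 t -12.0..0.3 z 17.3
0 267 t -8.8..1.7 z 16.8
15 254 t -7.9..2.5 z 14.9
30 397 t -17.5..17.9 z 10.7
45 232 t -19.6..21.2 z 10.6
60 249 t -19.5..21.2 z 10.5
75 400 t -14.9..18.6 z 10.6
((434.9997863769531, 158.04470825195312), (165.469970703125, 40.726524353027344), 69.41657257080078)
t 22.2 pos [432.9 151.4 297.4] F [ 0.1 -0.7 -0.3] open 92.8 q [ 0.22 -0.18  2.    0.    1.33  0.6 ]
slide [ 1.4 -0.5 97.4] dr [-0.     -0.0015 -0.0019]
round 417 [657.9  38.7  29.2] ((660.0555419921875, 37.99104690551758), 27.086326599121094)
slot 407 [662.3 -50.1  29.2] ((664.2223510742188, -49.425655364990234), 26.712732315063477)
ring 421 [ 574.6 -292.8   26.4] ((575.2740478515625, -293.4162292480469), 26.690231323242188)
cross 421 [ 582.8 -381.9   26.6] ((584.7769165039062, -381.92474365234375), 27.390037536621094)
```

View pics/w2.png

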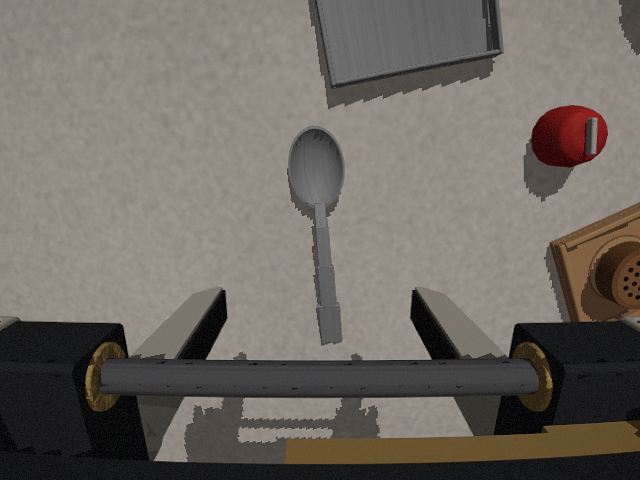

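View pics/top1.png

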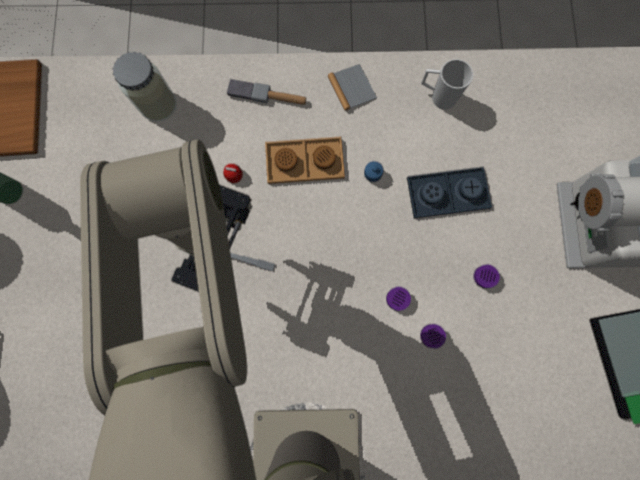

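The four discs sit in their bays, at pixels (286,159), (324,157), (432,193) and (470,189). Their tops are about 29 mm in the beech tray and 26.5 mm in the caddy, as expected. In the wrist view the spoon's axis runs from the handle end (330,338) to the bowl (317,165). That gives a heading of about 73° and a middle near (437,152).

```bash
python3 -c "
from h import *
go(437.4,151.9,190.5,-16.8)"
```

```text
t 22.2 pos [432.8 151.5 297.4] F [-0.9  0.1 -0.5] open 93.0 q [ 0.22 -0.18  2.    0.    1.33  0.6 ]
slide [  1.9   4.1 106.9] dr [ 0.     -0.0015 -0.0837]
```

Call:
servo_tool(
  increments=[
    {"slide": [2, 4, 0], "dr": [0, 0, -0.084], "jaw": 0},
    {"slide": [2, 4, 40], "dr": [0, 0, -0.084], "jaw": 0.2},
    {"slide": [2, 4, 80], "dr": [0, 0, -0.084], "jaw": 0.4},
    {"slide": [2, 4, 100], "dr": [0, 0, -0.084], "jaw": 0.4},
    {"slide": [2, 4, 107], "dr": [0, 0, -0.084], "jaw": 0.4},
    {"slide": [2, 4, 107], "dr": [0, 0, -0.084], "jaw": 0.5},
    {"slide": [2, 4, 107], "dr": [0, 0, -0.084], "jaw": 0.6},
    {"slide": [2, 4, 107], "dr": [0, 0, -0.084], "jaw": 0.7},
    {"slide": [2, 4, 107], "dr": [0, 0, -0.084], "jaw": 0.8},
    {"slide": [2, 4, 107], "dr": [0, 0, -0.084], "jaw": 1},
    {"slide": [2, 4, 107], "dr": [0, 0, -0.084], "jaw": 1},
    {"slide": [2, 4, 107], "dr": [0, 0, -0.084], "jaw": 1},
    {"slide": [2, 4, 107], "dr": [0, 0, -0.084], "jaw": 1},
    {"slide": [2, 4, 107], "dr": [0, 0, -0.084], "jaw": 1},
  ],
  force=35,
)

```text
t: 23.65
tool_pos: [0.437, 0.1531, 0.1906]
orientation: [-2.519, -1.875, -0.003]
force: [0.3, 0.4, 2.2]
opening: 0.0092
gripper_force: 35.0
```

```bash
python3 -c "
from h import *
go(562,347.1,250,-10.5)"
```

```text
t 23.6 pos [437.  153.1 190.6] F [0.3 0.4 2.2] open 9.2 q [ 0.23 -0.02  2.06  0.    1.1   0.52]
slide [221.8  64.1 -59. ] dr [ 0.0005 -0.0017 -0.1078]
```

Call:
servo_tool(
  increments=[
    {"slide": [0, 0, -15], "dr": [0, 0, 0], "jaw": 1},
    {"slide": [0, 0, -35], "dr": [0, 0, 0], "jaw": 1},
    {"slide": [8, 2, -55], "dr": [0, 0, 0], "jaw": 1},
    {"slide": [28, 8, -60], "dr": [0, 0, -0.01], "jaw": 1},
    {"slide": [56, 16, -60], "dr": [0, 0, -0.02], "jaw": 1},
    {"slide": [86, 25, -60], "dr": [0, 0, -0.04], "jaw": 1},
    {"slide": [116, 33, -60], "dr": [0, 0, -0.06], "jaw": 1},
    {"slide": [146, 42, -60], "dr": [0, 0, -0.08], "jaw": 1},
    {"slide": [176, 51, -60], "dr": [0, 0, -0.1], "jaw": 1},
    {"slide": [202, 58, -60], "dr": [0, 0, -0.108], "jaw": 1},
    {"slide": [218, 63, -60], "dr": [0, 0, -0.108], "jaw": 1},
    {"slide": [222, 64, -60], "dr": [0, 0, -0.108], "jaw": 1},
    {"slide": [222, 64, -60], "dr": [0, 0, -0.108], "jaw": 1},
    {"slide": [222, 64, -42], "dr": [0, 0, -0.108], "jaw": 1},
    {"slide": [222, 64, -26], "dr": [0, 0, -0.108], "jaw": 1},
    {"slide": [222, 64, -18], "dr": [0, 0, -0.108], "jaw": 1},
    {"slide": [222, 64, -18], "dr": [0, 0, -0.108], "jaw": 1},
    {"slide": [222, 64, -18], "dr": [0, 0, -0.108], "jaw": 1},
  ],
)

```text
t: 25.45
tool_pos: [0.5617, 0.347, 0.2083]
orientation: [-2.415, -2.008, -0.001]
force: [-0.6, -0.4, -0.9]
opening: 0.0093
gripper_force: 35.0
```

```bash
python3 -c "
from h import *
shot('wrist','w3.png')
go(562,347.1,193.6,-10.5)"
```

```text
t 25.5 pos [562.1 347.2 209.1] F [ 0.1  0.5 -0.1] open 9.1 q [0.48 0.45 1.47 0.   1.21 0.66]
slide [-0.2 -0.1 15.5] dr [ 0.0006 -0.0018  0.0001]
```

View pics/w3.png

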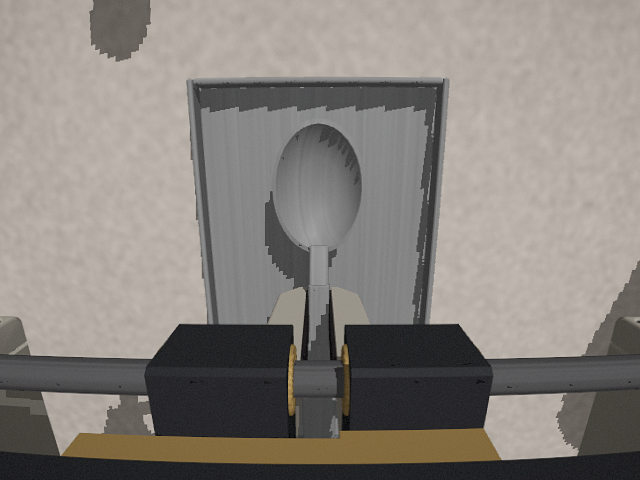

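The spoon is held bowl up, its bowl at pixel (318,185), lengthways and centred over the steel tray. Lowering it.

Call:
servo_tool(
  increments=[
    {"slide": [0, 0, 6], "dr": [0, 0, 0], "jaw": 1},
    {"slide": [0, 0, 10], "dr": [0, 0, 0], "jaw": 1},
    {"slide": [0, 0, 12.5], "dr": [0, 0, 0], "jaw": 1},
    {"slide": [0, 0, 14], "dr": [0, 0, 0], "jaw": 1},
    {"slide": [0, 0, 15], "dr": [0, 0, 0], "jaw": 1},
    {"slide": [0, 0, 15], "dr": [0, 0, 0], "jaw": 1},
    {"slide": [0, 0, 15], "dr": [0, 0, 0], "jaw": 1},
  ],
)

```text
t: 26.2
tool_pos: [0.562, 0.3474, 0.1939]
orientation: [-2.415, -2.009, -0.003]
force: [0.5, 0.2, -1.0]
opening: 0.0091
gripper_force: 35.0
```

Call:
servo_tool(
  increments=[
    {"slide": [0, 0, 0], "dr": [0, 0, 0], "jaw": 0.75},
    {"slide": [0, 0, 0], "dr": [0, 0, 0], "jaw": 0.7},
    {"slide": [0, 0, 0], "dr": [0, 0, 0], "jaw": 0.7},
    {"slide": [0, 0, 0], "dr": [0, 0, 0], "jaw": 0.7},
    {"slide": [0, 0, -20], "dr": [0, 0, 0], "jaw": 0.7},
    {"slide": [0, 0, -60], "dr": [0, 0, 0], "jaw": 0.7},
    {"slide": [0, 0, -110], "dr": [0, 0, 0], "jaw": 0.7},
    {"slide": [-150, -100, -110], "dr": [0, 0, 0], "jaw": 0.7},
    {"slide": [-150, -100, -110], "dr": [0, 0, 0], "jaw": 0.7},
    {"slide": [-150, -100, -110], "dr": [0, 0, 0], "jaw": 0.7},
    {"slide": [-150, -100, -110], "dr": [0, 0, 0], "jaw": 0.7},
    {"slide": [-150, -100, -110], "dr": [0, 0, 0], "jaw": 0.7},
    {"slide": [-150, -100, -110], "dr": [0, 0, 0], "jaw": 0.7},
  ],
)

```text
t: 27.5
tool_pos: [0.4363, 0.2177, 0.3041]
orientation: [-2.416, -2.008, -0.005]
force: [0.4, -0.2, -0.4]
opening: 0.0275
gripper_force: 0.0
```

Run:
```python
from h import *
im,d,p=shot('wrist','w4.png')
im,d,p=shot('scene','scene1.png'); C=cloud(d,p)*1000
R0=np.deg2rad(-10.5); ax=np.array([np.cos(R0),np.sin(R0)]); ay=np.array([-ax[1],ax[0]])
w=C[...,:2]-[562,347.1]; X=w@ax; Y=w@ay; Z=C[...,2]
m=(abs(X)<52)&(abs(Y)<98)&(Z>7)&(Z<40)&(d>0)
print('spoon in tray: X',np.percentile(X[m],[2,50,98]).round(1),'Y',np.percentile(Y[m],[1,99]).round(1),'Z',np.percentile(Z[m],[50,99]).round(1))
for a in range(-90,90,20):
    k=m&(Y>=a)&(Y<a+20)
    if k.sum()>3: print(a,k.sum(),'X %.1f'%np.median(X[k]),'Z %.1f'%np.percentile(Z[k],90))
go(0,0,0)
```

```text
spoon in tray: X [-19.2  -0.8  17.3] Y [-82.   87.3] Z [12.8 20.4]
-90 57 X -0.2 Z 10.0
-70 108 X 1.5 Z 14.5
-50 97 X 1.4 Z 17.4
-30 99 X 1.0 Z 19.9
-10 89 X 0.8 Z 20.0
10 91 X 1.1 Z 18.8
30 154 X -5.8 Z 13.4
50 120 X -16.1 Z 13.4
70 166 X -4.8 Z 13.7
t 27.6 pos [437.  218.4 304.2] F [-0.  -0.6  0.3] open 27.7 q [ 0.36 -0.1   1.91  0.    1.33  0.54]
slide [-295.  -390.5  302.8] dr [ 0.0019 -0.0024 -0.1829]
```

View pics/scene1.png

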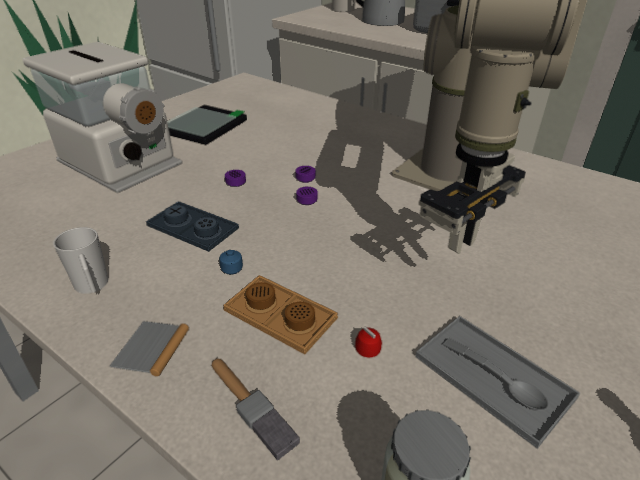

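View pics/w4.png

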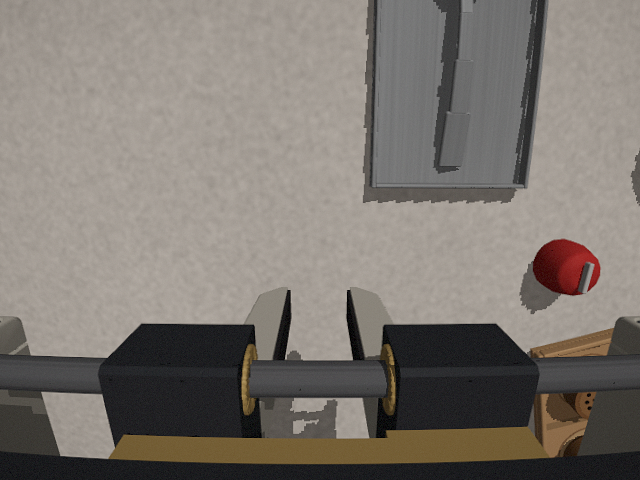

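In the scene view the spoon lies bowl up in the steel tray, with its bowl at pixel (527,393), centred within about 3 mm. The dies at (260,296) and (299,317) and the discs at (176,216) and (206,226) sit in their bays. The salt (231,262) and timer (369,342) have not moved. Handing in.

```bash
python3 -c "
from h import *
print(close_job())"
```

```text
the job is handed in; nothing more can be done
None
```

I handed the job in at about 28 s: both dies are in the beech tray, both discs in the caddy (one to a bay) and the spoon bowl-up in the steel tray, with salt and timer left where they were; no verdict was returned.

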